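Blow out the pipette over the dish

ROBOT

A 7-joint arm with a two-finger parallel gripper is mounted at the origin on the work surface. World frame = base frame: x ahead of the robot, y to its left, z up, the work surface at z = 0. Lengths are in m, angles in rad, forces in N, time in s.
With the tool pointing down it reaches from about 0.425 to 0.925 m from the base axis. Payload 6.8 kg.
Tool frame: the origin (TCP) lies midway between the tips of the shut fingers; the grasp point (between the pads) lies r.grip_point_offset behind it (r.grip_point_offset is the distance from the TCP to the grasp point, in m); z points along the fingers, y is the line along which they close (so a half turn about z gives the same grasp; the last joint's range is limited). The gripper opens to 85 mm and grips with 20 to 120 N. Pads are 22 mm wide; open, the fingers measure 114 mm over their backs; the gripper's body (76 mm by 85 mm) begins 54 mm behind the grasp point. The pads swing forward as they close: fully open they stand 13 mm farther back than shut.
Start: joints at [-1.296, 0.477, 0.022, 1.555, -0.011, 1.109, -0.083], TCP at [0.252, 0.626, 0.231] pointing down, gripper open.
Joint ranges: [-2.96, 2.96], [-0.34, 2.1], [-1.41, 1.46], [0.24, 2.44], [-1.37, 4.51], [0.17, 1.92], [-2.96, 2.96]. Speed limits (rad/s): [2.39, 2.39, 3.14, 3.14, 3.14, 3.14, 3.14].

INTERFACE

Orientations are given as a rotation vector (axis times angle).
In Python, from bench import r gives the robot as it stands. The module is installed in compiled form; this text tells all that it offers.
- The arm moves only by the shell command python3 -m crank 'ROWS' [FORCE]. ROWS is JSON, a list of rows, each a list of 5 numbers: the shift along the world's x, y, z in units of 200 mm (1.0 is 200 mm), then the turn about the world's z in units of 45 degrees (1.0 is 45 degrees), then the opening, from -1 (shut) to 1 (fully open). In form: [[dx, dy, dz, turn, jaw], ...]. A call has 1 to 8 rows; each row shifts and turns the commanded pose from where the row before left it; what a row does not reach is not made up. A row lasts 1/12 s, in which the tool goes at most 41.7 mm and 7.16 degrees, less where a joint would pass 70% of its speed; a pose out of reach is approached as far as the arm can. A call with a number of a shift or a turn outside -1 to 1 is refused whole. A call with a gripper value outside its range is refused whole. The fingers move at their own pace and stop on an object; FORCE is the grip in N (left out, the last holds). Time passes only in rows, so rows that do not move let the fingers close. It gives the time, the measured TCP pose, the force, the opening and the grip force at its end, in the units of the state.
- r.get_obs(): the state, without advancing time (a new reading comes with each control period).
- r.grab_frame(name): name is "side" or "top"; returns the picture (384x512x3 uint8, blue, green, red); there is no depth.
- r.camera_model(name): a dict with "fx", "fy", "cx", "cy" (pixels), "R" (3x3) and "t" (3): a world point X has camera coordinates R X + t. Camera axes: x right, y down, z forward; pixel columns grow to the right and rows downward; lengths in m; the calibration is good to about 2 mm. A picture is of the moment at which its call begins. camera_model takes no time and is no camera call.
- r.hand_in(): hands the job in; it is judged then, once.
The state is a dict: "clock": time; "joints": joint angles; "qvel": joint speeds; "tau": joint torques, N m; "tcp_pos": TCP position; "orientation": TCP orientation; "contact_force": force on the tool from outside, world axes, zero at the start; "moment": the same for the moment, N m; "grip_width": finger opening in m; "gripper_force": force on a finger pad.
Only numpy, scipy, OpenCV 4.12 (cv2) and the standard library are available. Lean on these libraries where they do the work, as an engineer would, in place of code of your own. Each camera call takes 0.05 s, during which the arm holds its last target. There are 200 camera calls.

TASK

Three pipettes are clamped upright in stands in the fume hood. Blow out the one that hangs over the white dish: press its plunger straight down to its stop, keep it there for about half a second, then let it come all the way back up. Leave the plungers of the other two pipettes alone.

Things in the scene. Friction and masses are not known exactly. Their poses are not given: they have to be found in the camera images.
- dish_head (a point): Centre of the flat top of the plunger head to press: white disc 28 mm across, 8 thick, facing up, top 270 mm above the bench (256 pressed), highest part of its fixed stand. Grey barrel 30 mm across, its top at 245 mm; clear tip at 55 mm, over a loose white dish (80 mm across, 22 high) on the dark foot of the stand. Steel rod 60 mm from the axis, 217 mm high. z axis up.
- dish_plunger (a joint): How far that plunger is pressed, in m: 0 is up (start and rest), 0.014 is the hard stop. A spring pushes it back up: about 3 N at the top, 8 N at the stop.
- bare_plunger (a joint): Plunger of a second pipette, of the same shape and size in the same kind of stand, but with nothing under its tip; starts and rests at 0 (up), grows to 0.014 m when pressed. Not to be pressed.
- slim_plunger (a joint): Plunger of a third pipette, with a slimmer barrel (20 mm) and head (20 mm across), the same height, nothing under its tip; starts and rests at 0 (up), grows to 0.014 m when pressed. Not to be pressed.

How it is judged:
On the way:
1. the plunger of the pipette over the white dish is pressed to its stop (at least 12 of its 14 mm) and kept there for 0.3 s (value of joint dish_plunger above 0.012 m), for 0.3 s.
At the end, for the whole second after the job is handed in: The pressed plunger is back up (within 2 mm of its top), and the other two plungers are up (within 3 mm) (value of joint dish_plunger below 0.002 m and value of joint each of bare_plunger, slim_plunger below 0.003 m); the robot touches nothing.
It fails at once if the plunger of one of the other two pipettes is pressed by more than 5 mm (value of joint any of bare_plunger, slim_plunger above 0.005 m).
It also fails if it takes over 27 s, if anything falls off the work surface, if the arm or the gripper's body presses on something with over 40 N, if the wrist force passes 120 N, or if a joint passes its speed limit or range.

## Working session

There is one attempt and no reset: what is moved stays moved. The work goes in short steps, Python scripts to look and compute and a shell command to move; the robot and the scene stay as the last step left them, time stands still between calls to the robot, and variables do not carry over. Pictures are saved under pics/ and viewed, at most 10 in all, crops included, and the job is handed in when it is done.

```bash
mkdir -p pics; python3 - <<'E'
from bench import r
import cv2,numpy as np
for n in("side","top"):
    cv2.imwrite(f"pics/{n}0.png",r.grab_frame(n)); m=r.camera_model(n); print(n,m["fx"],m["cx"],m["cy"],(-np.array(m["R"]).T@m["t"]).round(3),np.array(m["R"]).round(2).tolist())
o=r.get_obs();print(o["clock"],o["tcp_pos"],o["orientation"],o["grip_width"],r.grip_point_offset)
E
```

```text
side 414.8550553834451 257.4040457746249 191.89831442094484 [ 0.481 -0.595  1.019] [[0.99, -0.1, 0.0], [-0.08, -0.75, -0.66], [0.07, 0.65, -0.75]]
top 390.5495863325768 264.1127783923602 193.81627035652483 [0.475 0.013 1.085] [[-0.02, -1.0, 0.01], [-1.0, 0.01, -0.09], [0.09, -0.01, -1.0]]
0.1 [0.25193353 0.62565222 0.23041635] [-5.97527354e-01 -3.08404711e+00  2.60791088e-03] 0.08531415701241432 0.0187
```

View pics/side0.png

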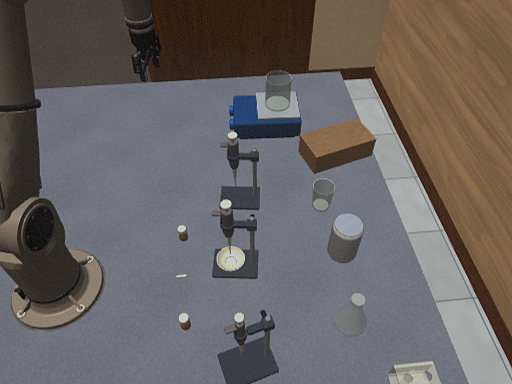

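View pics/top0.png

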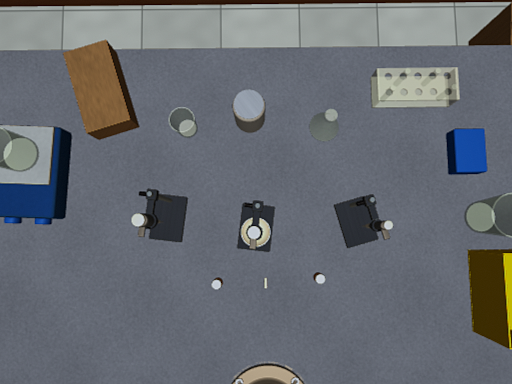

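The side view shows the dish pipette in the middle, with its head at about (226,204) and the dish at (231,259). In the top view its head is at about (254,233). The other heads are at about (138,220) and (388,225) in the top view.

```bash
python3 - <<'E'
from bench import r
import cv2,numpy as np
pts={"dish":((226,204),(254,233)),"L":((232,135),(138,220)),"R":((239,318),(388,225))}
im={n:cv2.imread(f"pics/{n}0.png") for n in("side","top")}
def ray(n,p):
    m=r.camera_model(n);R=np.array(m["R"]);c=-R.T@m["t"]
    d=R.T@[(p[0]-m["cx"])/m["fx"],(p[1]-m["cy"])/m["fy"],1];return c,d/np.linalg.norm(d)
for k,(s,t) in pts.items():
    L=[]
    for n,p in(("side",s),("top",t)):
        g=im[n];hi=(g.min(2)>(205 if n=="top" else 175)).astype(np.uint8)
        nl,lab,st,ce=cv2.connectedComponentsWithStats(hi)
        ids=[i for i in range(1,nl) if st[i,4]>8]; i=min(ids,key=lambda i:np.hypot(*(ce[i]-p)))
        c,d=ray(n,ce[i]);L.append((c,d));x=c+d*(.27-c[2])/d[2]
        print(k,n,st[i].tolist(),ce[i].round(1),"z=.27:",x.round(4))
    (a,u),(b,v)=L;q=np.linalg.lstsq(np.c_[u,-v],b-a,rcond=None)[0]
    print("  tri",((a+q[0]*u+b+q[1]*v)/2).round(4),"gap",np.linalg.norm(a+q[0]*u-b-q[1]*v).round(4))
cv2.imwrite("pics/c.png",np.hstack([cv2.resize(im["top"][200:270,220:290],(400,400)),cv2.resize(im["side"][190:260,195:265],(400,400))]))
E
```

```text
dish side [221, 200, 10, 8, 67] [225.4 203.5] z=.27: [0.4692 0.0249 0.27  ]Traceback (most recent call last):
  File "<stdin>", line 13, in <module>
ValueError: min() iterable argument is empty
```

```bash
python3 - <<'E'
from bench import r
import cv2,numpy as np
pts={"dish":((226,204),(254,233)),"L":((232,135),(138,220)),"R":((239,318),(388,225))}
im={n:cv2.imread(f"pics/{n}0.png") for n in("side","top")}
def ray(n,p):
    m=r.camera_model(n);R=np.array(m["R"]);c=-R.T@m["t"]
    d=R.T@[(p[0]-m["cx"])/m["fx"],(p[1]-m["cy"])/m["fy"],1];return c,d/np.linalg.norm(d)
print(im["top"][233,240:270].tolist())
for k,(s,t) in pts.items():
    L=[]
    for n,p in(("side",s),("top",t)):
        g=im[n].astype(int);hi=((g.min(2)>165)&(g.max(2)-g.min(2)<20)).astype(np.uint8)
        nl,lab,st,ce=cv2.connectedComponentsWithStats(hi)
        ids=[i for i in range(1,nl) if st[i,4]>8]; i=min(ids,key=lambda i:np.hypot(*(ce[i]-p)))
        c,d=ray(n,ce[i]);L.append((c,d));x=c+d*(.27-c[2])/d[2]
        print(k,n,st[i].tolist(),ce[i].round(1),"z=.27:",x.round(4))
    (a,u),(b,v)=L;q=np.linalg.lstsq(np.c_[u,-v],b-a,rcond=None)[0]
    print("  tri",((a+q[0]*u+b+q[1]*v)/2).round(4),"gap",np.linalg.norm(a+q[0]*u-b-q[1]*v).round(4))
cv2.imwrite("pics/c.png",np.hstack([cv2.resize(im["top"][200:270,220:290],(400,400)),cv2.resize(im["side"][190:260,195:265],(400,400))]))
E
```

```text
[[83, 76, 70], [132, 148, 148], [133, 173, 182], [143, 174, 185], [158, 189, 198], [145, 176, 178], [68, 83, 82], [127, 121, 115], [222, 218, 210], [216, 206, 199], [213, 204, 197], [210, 202, 196], [210, 202, 195], [211, 203, 196], [211, 203, 195], [210, 202, 195], [211, 203, 196], [212, 204, 197], [218, 208, 201], [208, 205, 199], [130, 144, 141], [14, 3, 0], [118, 134, 127], [192, 219, 211], [177, 205, 198], [165, 194, 193], [156, 186, 191], [147, 178, 189], [132, 169, 180], [153, 172, 175]]
dish side [221, 200, 10, 8, 72] [225.5 203.5] z=.27: [0.4696 0.0249 0.27  ]
dish top [248, 226, 12, 13, 121] [253.5 232.2] z=.27: [0.4693 0.0269 0.27  ]
  tri [0.4694 0.0269 0.2676] gap 0.0002
L side [228, 132, 9, 6, 46] [232.  134.6] z=.27: [0.4996 0.2658 0.27  ]
L top [132, 214, 12, 12, 121] [137.5 219.5] z=.27: [0.4991 0.2674 0.27  ]
  tri [0.4994 0.268  0.268 ] gap 0.0005
R side [234, 313, 10, 9, 68] [238.8 316.9] z=.27: [ 0.4805 -0.256   0.27  ]
R top [384, 221, 9, 8, 57] [388.  224.6] z=.27: [ 0.4808 -0.2539  0.27  ]
  tri [ 0.4806 -0.2548  0.2674] gap 0.0003
```

View pics/c.png

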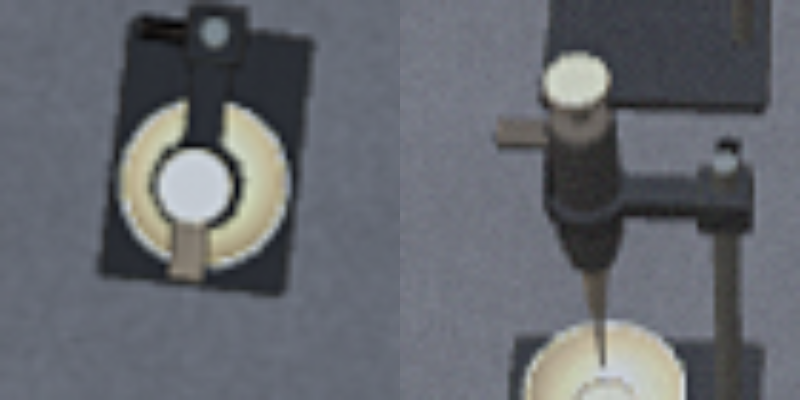

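The head is at (0.4695, 0.026, 0.27). The two views agree to 2 mm, and the height and reach check out. The shift needed is about +1.09, -3.0 units in x and y, after raising the tool.

```bash
python3 -m crank '[[0,0,0.15,0,-1],[0,0,0.15,0,-1],[0,0,0.15,0,-1],[0,0,0.15,0,-1],[0.06,-0.17,0,0,-1],[0.06,-0.17,0,0,-1],[0.06,-0.17,0,0,-1],[0.06,-0.17,0,0,-1]]' 40
python3 -m crank '[[0.06,-0.17,0,0,-1],[0.06,-0.17,0,0,-1],[0.06,-0.17,0,0,-1],[0.06,-0.17,0,0,-1],[0.06,-0.17,0,0,-1],[0.06,-0.17,0,0,-1],[0.06,-0.17,0,0,-1],[0.06,-0.17,0,0,-1]]'
```

```text
clock: 0.77
tcp_pos: [0.3004, 0.4884, 0.3509]
orientation: [-0.597, -3.084, 0.001]
contact_force: [0.5, 0.6, 0.4]
grip_width: -0.0002
gripper_force: 0.0
clock: 1.43
tcp_pos: [0.3961, 0.2162, 0.3511]
orientation: [-0.598, -3.084, 0.0]
contact_force: [0.4, 0.2, 0.3]
grip_width: -0.0001
gripper_force: 0.0
```

```bash
python3 -m crank '[[0.06,-0.158,0,0,-1],[0.06,-0.158,0,0,-1],[0.06,-0.158,0,0,-1],[0.06,-0.158,0,0,-1],[0.06,-0.158,0,0,-1],[0.06,-0.158,0,0,-1],[0,0,0,0,-1],[0,0,0,0,-1]]'
python3 -m crank '[[0,0,-0.1,0,-1],[0,0,-0.1,0,-1],[0,0,-0.1,0,-1],[0,0,0,0,-1],[0,0,0,0,-1]]'
python3 - <<'E'
from bench import r
import cv2,numpy as np
a=r.grab_frame("side");b=r.grab_frame("top")
cv2.imwrite("pics/d.png",np.hstack([cv2.resize(b[190:270,215:295],(400,400)),cv2.resize(a[160:240,190:270],(400,400))]))
E
```

```text
clock: 2.1
tcp_pos: [0.4682, 0.0267, 0.3511]
orientation: [-0.605, -3.082, 0.0]
contact_force: [-0.3, 1.2, -0.3]
grip_width: 0.0
gripper_force: 0.0
clock: 2.52
tcp_pos: [0.4672, 0.0296, 0.2908]
orientation: [-0.595, -3.082, 0.002]
contact_force: [0.0, 0.1, -0.7]
grip_width: -0.0
gripper_force: 0.0
```

View pics/d.png

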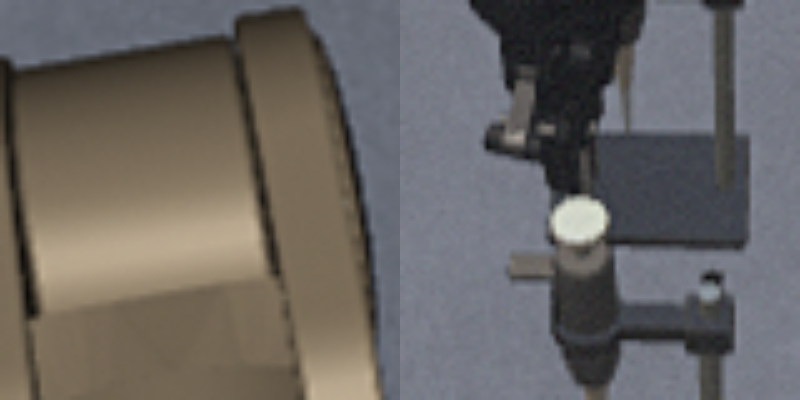

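The side view shows the shut fingertips just above the dish pipette's head. The tip is at crop (568,190) and the head centre at (580,220), so it is a few mm low in x. I'll correct that and press.

```bash
python3 -m crank '[[0.015,-0.018,0,0,-1],[0,0,-0.03,0,-1],[0,0,-0.03,0,-1],[0,0,-0.03,0,-1],[0,0,-0.03,0,-1],[0,0,0,0,-1],[0,0,0,0,-1]]'
python3 -m crank '[[0,0,-0.02,0,-1],[0,0,-0.02,0,-1],[0,0,0,0,-1]]'
```

```text
clock: 3.2
tcp_pos: [0.471, 0.0249, 0.2672]
orientation: [-0.598, -3.083, 0.0]
contact_force: [-1.2, 0.4, 3.2]
grip_width: -0.0002
gripper_force: 1.8
clock: 3.45
tcp_pos: [0.4712, 0.025, 0.2594]
orientation: [0.598, 3.084, 0.0]
contact_force: [-1.6, -0.0, 6.1]
grip_width: -0.0
gripper_force: 3.2
```

Contact was made at about 0.267 m and the spring force is rising as expected. I'll press on to the stop.

```bash
python3 -m crank '[[0,0,-0.02,0,-1],[0,0,0,0,-1],[0,0,0,0,-1]]'; python3 -m crank '[[0,0,-0.01,0,-1],[0,0,0,0,-1]]'
```

```text
clock: 3.7
tcp_pos: [0.4712, 0.0249, 0.2561]
orientation: [0.598, 3.084, 0.001]
contact_force: [-2.6, -1.4, 6.7]
grip_width: 0.0002
gripper_force: 3.8
clock: 3.87
tcp_pos: [0.4714, 0.025, 0.2559]
orientation: [-0.598, -3.084, -0.003]
contact_force: [-10.0, -0.3, 24.9]
grip_width: -0.0
gripper_force: 12.4
```

The force jumped to 25 N at 0.256 m, so the plunger is on its stop. I'll hold, then release.

```bash
python3 -m crank '[[0,0,0,0,-1],[0,0,0,0,-1],[0,0,0,0,-1],[0,0,0,0,-1],[0,0,0,0,-1]]'
python3 -m crank '[[0,0,0.04,0,-1],[0,0,0.05,0,-1],[0,0,0.1,0,-1],[0,0,0.15,0,-1],[0,0,0.15,0,-1],[0,0,0,0,-1],[0,0,0,0,-1]]'
python3 -m crank '[[-0.06,0.16,0,0,-1],[-0.06,0.16,0,0,-1],[-0.06,0.16,0,0,-1],[-0.06,0.16,0,0,-1],[-0.06,0.16,0,0,-1],[0,0,0,0,-1],[0,0,0,0,-1]]'
python3 - <<'E'
from bench import r
import cv2,numpy as np
a=r.grab_frame("side");b=r.grab_frame("top")
cv2.imwrite("pics/e.png",np.hstack([cv2.resize(b[190:270,215:295],(400,400)),cv2.resize(a[160:240,190:270],(400,400))]))
o=r.get_obs();print(o["clock"],o["tcp_pos"])
E
```

```text
clock: 4.28
tcp_pos: [0.4714, 0.025, 0.2559]
orientation: [0.598, 3.084, 0.003]
contact_force: [-10.2, -1.3, 25.0]
grip_width: 0.0002
gripper_force: 12.3
clock: 4.87
tcp_pos: [0.4719, 0.0251, 0.3528]
orientation: [0.597, 3.081, 0.003]
contact_force: [0.1, 0.5, -1.2]
grip_width: 0.0001
gripper_force: 0.0
clock: 5.45
tcp_pos: [0.4097, 0.1863, 0.3499]
orientation: [-0.59, -3.084, 0.003]
contact_force: [-0.6, -1.0, -0.4]
grip_width: -0.0003
gripper_force: 0.0
5.55 [0.41098523 0.18388555 0.35032042]
```

View pics/e.png

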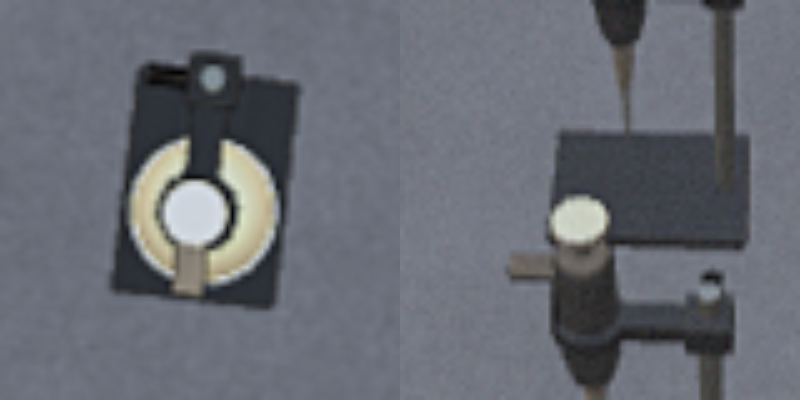

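The plunger head is back up, at crop (580,220) in the side view, the same pixel as before the press. The stand and dish haven't moved, and the arm is clear.

```bash
python3 -c "
from bench import r
print(r.hand_in())"
```

```text
the job is handed in; nothing more can be done
None
```

I pressed the plunger of the pipette over the dish to its stop, held it there for about 0.5 s and let it come back up; the other two were not touched, and the job is handed in at about 5.6 s on the robot clock (no verdict was returned).

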